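# Slide the chocolate slab over the edge, pick it up and weigh it

## Robot

A 6-joint arm with a two-finger parallel gripper is mounted at the origin on a cart in front of the work surface, level with it; the furniture and walls round the work are solid. World frame = base frame: x ahead of the robot, y to its left, z up, the work surface at z = 0. Lengths are in m, angles in rad, forces in N, time in s.
With the tool pointing down it reaches from about 0.375 to 0.975 m from the base axis. Payload 3.8 kg.
Tool frame: the origin (TCP) lies at the very end of the fingers, on their centre line; the grasp point (between the pads) lies 19 mm behind it; z points along the fingers, y is the line along which they close (so a half turn about z gives the same grasp; the last joint's range is limited). The gripper opens to 85 mm and grips with 20 to 120 N. Pads are 22 mm wide; open, the fingers measure 114 mm over their backs; the gripper's body (76 mm by 85 mm) begins 54 mm behind the grasp point. The pads swing forward as they close: fully open they stand 13 mm farther back than shut.
Start: joints at [1.173, 0.264, 1.604, -0, 1.274, -0.037], TCP at [0.238, 0.632, 0.231] pointing down, gripper open.
Joint ranges: [-2.63, 2.63], [-0.94, 2.18], [0.31, 2.57], [-1.31, 4.45], [0, 2.66], [-2.55, 2.55]. Speed limits (rad/s): [2.57, 2.57, 3.14, 3.14, 3.14, 3.14].

## Interface

Orientations are given as a rotation vector (axis times angle).
In Python, from workcell import read_state, read_camera, calibration, finish_job gives the robot as it stands.
- The arm moves only by the tool step_arm, never from a script. Its argument "commands" is a list of rows, each an object of numbers: "fingers": the gripper's target within -1 to 1 (shut at 1, half-way at 0, fully open at -1); "dx", "dy", "dz": the shift along the tool's x, y, z in m; "roll": the turn about the tool's z in degrees. In form: [{"fingers": .., "dx": .., "dy": .., "dz": .., "roll": ..}, ...]. A call has 1 to 8 rows; each row is the pose to reach, as a shift and turn from the pose commanded when the call began, along the tool's axes at that moment; what a row does not reach only later rows make up. A row lasts 1/8 s, in which the tool goes at most 62.5 mm and 10.7 degrees, less where a joint would pass 70% of its speed; a pose out of reach is approached as far as the arm can. A call with a gripper value outside its range is refused whole. The fingers move at their own pace and stop on an object; "squeeze" is the grip in N (left out, the last holds). Time passes only in rows, so rows that repeat a pose let the fingers close. It gives the time, the measured TCP pose, the force, the opening and the grip force at its end, in the units of the state.
- read_state(): the state, without advancing time (a new reading comes with each control period).
- read_camera(name): name is "scene" or "top" or "wrist"; returns (picture, depth): 480x640x3 uint8, blue, green, red; 480x640 float32, m along the optical axis (not along the pixel's ray), 0 where there is no reading.
- calibration(name): a dict with "intrinsics" (3x3 intrinsics, pixels), "k1" (the pictures are not rectified: a ray, as slopes to the right and down, at radius r is drawn at 1 + k1 r^2 times it, then the intrinsics apply), "world_to_cam" (4x4, takes a point from world to camera coordinates). Camera axes: x right, y up, looking along -z (the intrinsics and any distortion apply to the point x, -y, -z); pixel columns grow to the right and rows downward; lengths in m; the calibration is good to about 2 mm. A picture is of the moment at which its call begins: read the wrist's pose just before it. calibration takes no time and is no camera call; for the wrist camera it gives the pose at the moment of the call.
- finish_job(): hands the job in; it is judged then, once.
The state is a dict: "time": time; "q": joint angles; "joint_vel": joint speeds; "joint_torque": joint torques, N m; "tool_pos": TCP position; "tcp_rot": TCP orientation; "wrist_force": force on the tool from outside, world axes, zero at the start; "torque": the same for the moment, N m; "width": opening from 0.0 (shut) to 1.0 (fully open); "grip_force": force on a finger pad.
Only numpy, scipy, OpenCV 4.12 (cv2) and the standard library are available. Lean on these libraries where they do the work, as an engineer would, in place of code of your own. Each camera call takes 0.05 s, during which the arm holds its last target. There are 200 camera calls.

## Task

Weigh the bare chocolate slab: it lies too flat in its rimmed serving block to be picked up, so press on it lightly from above with the closed fingers, slide it part-way out over the block's open end, pinch it there by its two long edges and set it down gently (not dropped) and flat on the middle of the kitchen scale's round plate (marked by a small cross). The slab is brittle, so never press it hard against the block or the scale; leave the scale where it stands and do not disturb the other things.

Things in the scene. Friction and masses are not known exactly. Their poses are not given: they have to be found in the camera images.
- chocolate_slab: thin dark brown chocolate slab, 190 x 60 x 5 mm, about 70 g. Origin: centre of its underside; x along its length (-x end leads, at the block's open end), y across, z up. It breaks if pressed on block or scale with over 30 N, also by a blow: touch it at 10 mm/s or slower. 4 to 8 N of press from closed padded fingers drags it, less may slip. Pinch it across its 60 mm width only where it overhangs the open end
- slab_lead (a point): middle of the slab's leading (-x) short edge, underside; 95 mm from the slab's origin
- serving_block: fixed wooden block, 215 x 98 x 53 mm. Origin: centre of its underside, on the table; x along its length, away from its open end, z up. Smooth floor (friction on the slab about 0.3) 45 mm above the table, 74 mm wide between side rims 12 mm thick; rims on both long sides and the closed +x end stand 8 mm above the floor. The -x end has no rim and only the table below it
- block_mouth (a point): middle of the floor's edge at the open end: 107.5 mm from the block's origin along its -x, 45 mm above the table; same axes as the block (a point with negative x in this frame lies beyond the edge)
- scale: loose flat kitchen scale, off-white, 161 x 193 mm, 35 mm high, 0.55 kg, with a clear round plate marked by a small raised cross, and a round black display at one corner. Origin at the centre of its underside, z up. Its body is at most 21 mm high around the plate. A stone ledge about 160 mm high stands behind and right of it: keep the gripper clear
- scale_plate (a point): centre of the scale's round clear plate (136 mm across; the small cross marks it), on its top face 35 mm above the table
- mug: bystander: pink and white mug, 105 mm tall, 90 mm across, origin under its middle
- remote_control: bystander: black remote control, 163 x 48 x 19 mm, origin under its middle
- biscuits: bystander: green packet, 45 x 120 x 11 mm, origin under its middle
- matches: bystander: small red and cream box, 48 x 61 x 15 mm, origin under its middle
- stick: bystander: black stick with a metal end, 24 x 57 x 9 mm, origin under its middle
- key_bunch: bystander: bunch of keys, 104 x 115 x 8 mm, origin under its middle

How it is judged:
By the outcome, as a careful person would: the job done as asked, in the order asked, and still so for the second after the job is handed in, with the robot touching nothing.
It also fails if it takes over 56 s, if anything falls off the work surface, if the arm or the gripper's body presses on something with over 40 N, if the wrist force passes 120 N, or if a joint passes its speed limit or range.

## Working session

There is one attempt and no reset: what is moved stays moved. The work goes in short steps, Python scripts to look and compute and a tool call to move; the robot and the scene stay as the last step left them, time stands still between calls to the robot, and variables do not carry over. Pictures are saved under pics/ and viewed, at most 10 in all, crops included, and the job is handed in when it is done.

Besides the shell and the picture viewer there is one more tool, called after ">>>" in YAML: its name, and indented under it one key for each argument. step_arm: Moves the arm, as the interface text tells. Its arguments: {"type":"object","properties":{"commands":{"type":"array","items":{"type":"object","properties":{"fingers":{"type":"number"},"dx":{"type":"number"},"dy":{"type":"number"},"dz":{"type":"number"},"roll":{"type":"number"}}}},"squeeze":{"type":"number"}},"required":["commands"]}

```bash
mkdir -p pics
cat > h.py <<'E'
import numpy as np, cv2
from workcell import *
from scipy.spatial.transform import Rotation as R
def pix2world(c,uv,z):
    """cast pixels on plane z"""
    K=np.array(c["intrinsics"]);T=np.array(c["world_to_cam"]);k=c["k1"]
    uv=np.atleast_2d(uv).astype(float)
    d=np.c_[(uv[:,0]-K[0,2])/K[0,0],(uv[:,1]-K[1,2])/K[1,1]]
    s=d.copy()
    for _ in range(20): s=d/(1+k*(s**2).sum(1,keepdims=True))
    r=np.c_[s[:,0],-s[:,1],-np.ones(len(s))]@T[:3,:3]
    o=-T[:3,:3].T@T[:3,3]
    return o+r*((z-o[2])/r[:,2])[:,None]
def st():
    s=read_state(); M=R.from_rotvec(s["tcp_rot"]).as_matrix()
    print("t",round(s["time"],2),"pos",np.round(s["tool_pos"],4),"x",np.round(M[:,0],3),"y",np.round(M[:,1],3),"z",np.round(M[:,2],3),"F",np.round(s["wrist_force"],1),"w",round(s["width"],3),"q",np.round(s["q"],2))
    return s,M
def to_tool(M,v): return M.T@np.array(v)
E
python3 - <<'E'
from h import *
st()
for n in("top","scene"):
    p,d=read_camera(n); cv2.imwrite(f"pics/{n}0.png",p); np.save(n,d)
E
```

```text
t 0.0 pos [0.238  0.6309 0.23  ] x [-0.936  0.353  0.   ] y [ 0.353  0.936 -0.002] z [-0.001 -0.002 -1.   ] F [ 0.5 -0.2 -0.2] w 1.002 q [ 1.17  0.26  1.61 -0.    1.27 -0.04]
```

View pics/top0.png

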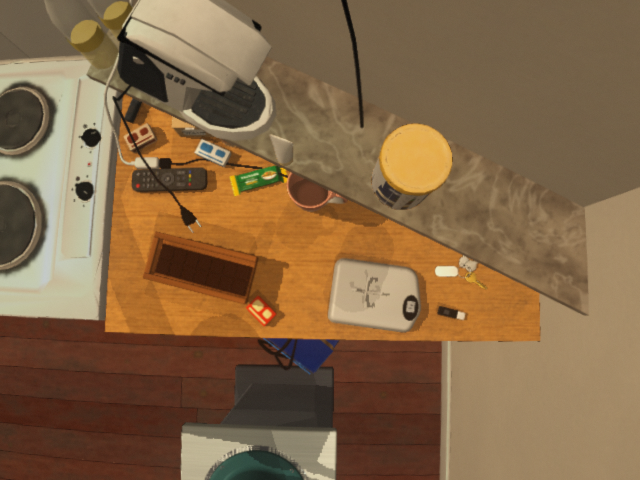

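View pics/scene0.png

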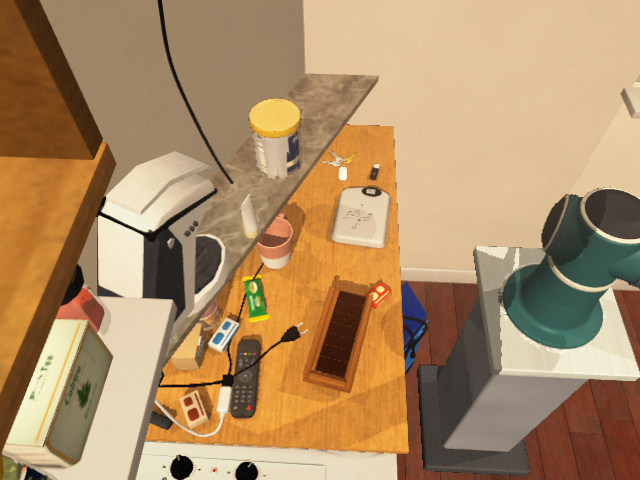

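The top view shows the block at about (203,268), with its open end apparently on the right near (252,283). The scale's cross is at about (372,291) and the matches are at (262,310). The scene view agrees: the rim is at the near/left end.

Run:
```python
from h import *
c=calibration("top"); p=cv2.imread("pics/top0.png")
print(np.round(pix2world(c,[[203,268],[372,291],[255,470]],0.05),3), np.round(np.array(c["intrinsics"]),1).tolist(),c["k1"])
crop=cv2.resize(p[215:345,130:290],None,fx=4.5,fy=4.5,interpolation=cv2.INTER_CUBIC)
cv2.imwrite("pics/crop1.png",crop)
hsv=cv2.cvtColor(p,cv2.COLOR_BGR2HSV)
m=((hsv[...,2]<85)).astype(np.uint8); w=np.zeros_like(m); w[230:305,145:262]=1; m&=w
m=cv2.morphologyEx(m,cv2.MORPH_OPEN,np.ones((5,5)))
cs,_=cv2.findContours(m,0,1); k=max(cs,key=cv2.contourArea); r=cv2.minAreaRect(k); print(r)
b=cv2.boxPoints(r);print(np.round(b,1).tolist(),np.round(pix2world(c,b,0.05),4))
```

```text
[[ 0.472  0.113  0.05 ]
 [ 0.433 -0.223  0.05 ]
 [ 0.081 -0.002  0.05 ]] [[478.8, 0.0, 309.7], [0.0, 478.8, 239.2], [0.0, 0.0, 1.0]] -0.1258489609879852
((203.59506225585938, 269.5628662109375), (94.29802703857422, 29.92398452758789), 15.037816047668457)
[[154.1999969482422, 271.79998779296875], [161.89999389648438, 242.89999389648438], [253.0, 267.29998779296875], [245.1999969482422, 296.20001220703125]] [[0.4616 0.2122 0.05  ]
 [0.5202 0.1995 0.05  ]
 [0.4751 0.0126 0.05  ]
 [0.4179 0.0261 0.05  ]]
```

View pics/crop1.png

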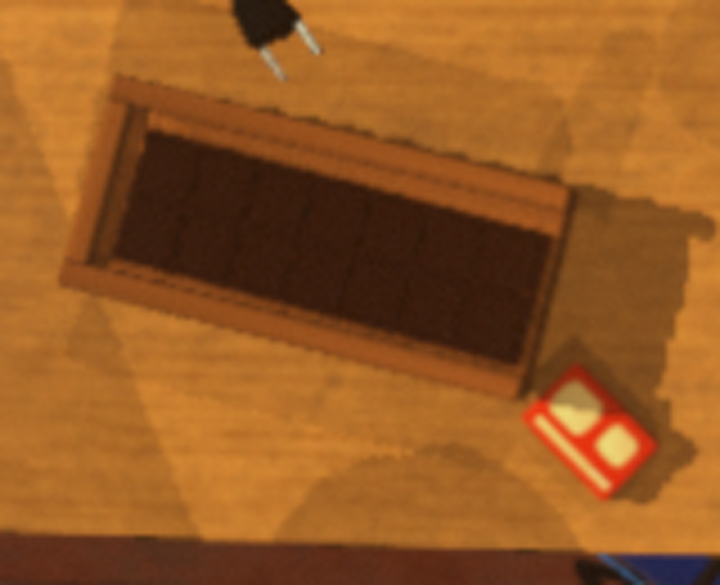

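The crop shows the rim at the left (closed) end, the slab flush with the right (open) end, and the matches just outside the front-right corner.

Run:
```python
from h import *
c=calibration("top"); p=cv2.imread("pics/top0.png")
q=np.array([[573,188],[522,397],[62,280],[118,75]])/4.5+[130,215]
B=pix2world(c,q,.053);print("block",np.round(B,4),B.mean(0)); print([np.linalg.norm(B[i]-B[i-1]) for i in range(4)])
S=pix2world(c,np.array([[552,235],[520,362],[112,258],[148,130]])/4.5+[130,215],.05);print("slab",np.round(S,4),S.mean(0))
print("scale corners",np.round(pix2world(c,[[337,260],[413,268],[418,330],[331,325]],.02),3))
print("ledge",np.round(pix2world(c,[[330,205],[400,237],[470,265],[520,285]],.16),3))
print("matches",np.round(pix2world(c,np.array([[575,365],[525,415],[605,498],[657,445]])/4.5+[130,215],.015),3))
s=p[250:340,320:430]; hsv=cv2.cvtColor(s,cv2.COLOR_BGR2HSV)
cv2.imwrite("pics/scale0.png",cv2.resize(s,None,fx=6,fy=6,interpolation=cv2.INTER_CUBIC))
```

```text
block [[0.496  0.0043 0.053 ]
 [0.4043 0.0237 0.053 ]
 [0.45   0.2321 0.053 ]
 [0.5424 0.2117 0.053 ]] [0.47318575 0.11795566 0.053     ]
[np.float64(0.21253245144857075), np.float64(0.09378175036976735), np.float64(0.21334587129206153), np.float64(0.09465505330965959)]
slab [[0.4754 0.0133 0.05  ]
 [0.4195 0.0255 0.05  ]
 [0.4605 0.2107 0.05  ]
 [0.5182 0.1974 0.05  ]] [0.46839083 0.11170893 0.05      ]
scale corners [[ 0.495 -0.154  0.02 ]
 [ 0.482 -0.31   0.02 ]
 [ 0.357 -0.32   0.02 ]
 [ 0.364 -0.144  0.02 ]]
ledge [[ 0.581 -0.135  0.16 ]
 [ 0.527 -0.259  0.16 ]
 [ 0.479 -0.383  0.16 ]
 [ 0.445 -0.474  0.16 ]]
matches [[ 0.419  0.006  0.015]
 [ 0.396  0.028  0.015]
 [ 0.359 -0.01   0.015]
 [ 0.384 -0.033  0.015]]
```

View pics/scale0.png

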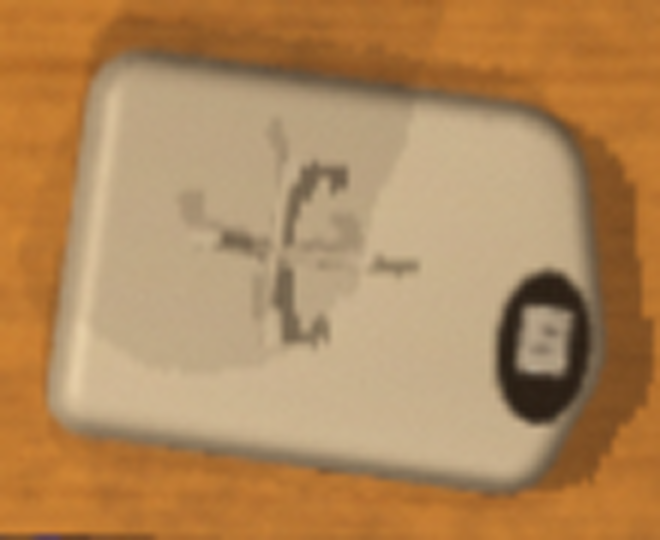

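The scale's cross is at about (283,252) in the crop, i.e. top-view pixel (367,292), with the display at the right. I'm moving above the slab and closing the fingers.

>>> step_arm:
  commands:
    - {"fingers":1,"dx":-0.045,"dy":-0.042,"dz":0.005,"roll":10}
    - {"fingers":1,"dx":-0.09,"dy":-0.085,"dz":0.01,"roll":20}
    - {"fingers":1,"dx":-0.13,"dy":-0.125,"dz":0.015,"roll":30}
    - {"fingers":1,"dx":-0.175,"dy":-0.167,"dz":0.02,"roll":40}
    - {"fingers":1,"dx":-0.22,"dy":-0.21,"dz":0.025,"roll":50}
    - {"fingers":1,"dx":-0.265,"dy":-0.25,"dz":0.03,"roll":60}
    - {"fingers":1,"dx":-0.31,"dy":-0.293,"dz":0.035,"roll":70}
    - {"fingers":1,"dx":-0.35,"dy":-0.335,"dz":0.04,"roll":80}

```text
time: 1.1
tool_pos: [0.4479, 0.1925, 0.1909]
tcp_rot: [2.424, 1.998, 0.0]
wrist_force: [1.0, -0.4, -0.2]
width: -0.0
grip_force: 0.0
```

Run:
```python
from h import *
s,M=st()
print(to_tool(M,np.array([.475,.141,.18])-s["tool_pos"]))
```

```text
t 1.1 pos [0.4479 0.1925 0.1909] x [ 0.191  0.982 -0.   ] y [ 0.982 -0.191  0.   ] z [ 0. -0. -1.] F [ 1.  -0.4 -0.2] w -0.0 q [ 0.35 -0.06  2.04 -0.    1.17  0.55]
[-0.04541317  0.03645315  0.01093885]
```

>>> step_arm:
  commands:
    - {"fingers":1,"dx":-0.045,"dy":0.036,"dz":0.011,"roll":1.7}
    - {"fingers":1,"dx":-0.045,"dy":0.036,"dz":0.011,"roll":1.7}
    - {"fingers":1,"dx":-0.045,"dy":0.036,"dz":0.011,"roll":1.7}

```text
time: 1.48
tool_pos: [0.4741, 0.1436, 0.1799]
tcp_rot: [-2.448, -1.967, 0.001]
wrist_force: [0.6, 0.4, -0.5]
width: 0.002
grip_force: 0.0
```

Run:
```python
from h import *
s,M=st(); c=calibration("wrist"); p,d=read_camera("wrist"); cv2.imwrite("pics/w1.png",p)
import pickle; pickle.dump(c,open("w1.pkl","wb"))
```

```text
t 1.48 pos [0.4741 0.1436 0.1799] x [0.215 0.977 0.   ] y [ 0.977 -0.215 -0.001] z [-0.001  0.    -1.   ] F [ 0.6  0.4 -0.5] w 0.002 q [ 0.24 -0.04  2.04  0.    1.14  0.46]
```

View pics/w1.png

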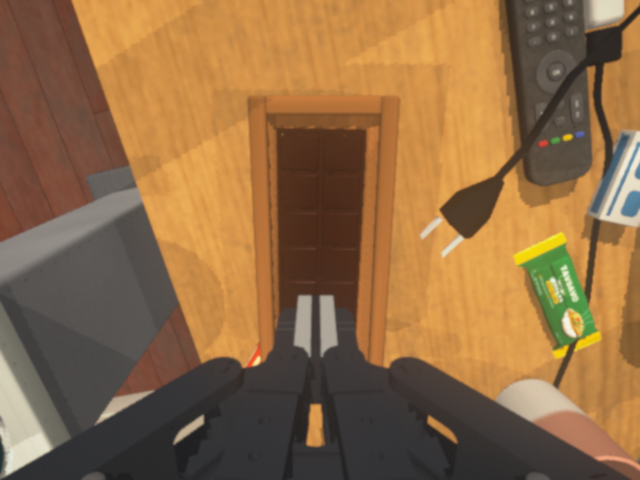

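The wrist view shows the slab's tail edge at row 129 (cols 278–366) and the block's outer rim corners at (250,97) and (398,97). The closed fingers are over the slab's middle.

Run:
```python
from h import *
import pickle; c=pickle.load(open("w1.pkl","rb"))
B=pix2world(c,[[250,97],[398,97],[261,345],[383,360]],.053); S=pix2world(c,[[278,129],[366,129],[280,295],[358,310]],.05)
print(np.round(B,4),np.round(S,4))
def yaw(a,b): v=b-a; return np.degrees(np.arctan2(v[1],v[0]))
print(yaw(B[2],B[0]),yaw(B[3],B[1]),yaw(S[2],S[0]),yaw(S[3],S[1]),yaw(B[0],B[1])+90,yaw(S[0],S[1])+90, np.linalg.norm(B[0]-B[1]),np.linalg.norm(S[0]-S[1]))
```

```text
[[0.4517 0.2346 0.053 ]
 [0.5436 0.2144 0.053 ]
 [0.4119 0.0568 0.053 ]
 [0.5023 0.023  0.053 ]] [[0.464  0.2115 0.05  ]
 [0.5205 0.1991 0.05  ]
 [0.4362 0.094  0.05  ]
 [0.4911 0.069  0.05  ]]
77.39482010170049 77.82612719980082 76.66761541114292 77.23642195933382 77.61769654568108 77.6127542131202 0.09412794628287142 0.05788200259566487
```

>>> step_arm:
  commands:
    - {"fingers":1,"dx":-0.002,"dy":0.003,"dz":0.05,"roll":0}
    - {"fingers":1,"dx":-0.002,"dy":0.003,"dz":0.095,"roll":0}
    - {"fingers":1,"dx":-0.002,"dy":0.003,"dz":0.115,"roll":0}
    - {"fingers":1,"dx":-0.002,"dy":0.003,"dz":0.122,"roll":0}
    - {"fingers":1,"dx":-0.002,"dy":0.003,"dz":0.124,"roll":0}
    - {"fingers":1,"dx":-0.002,"dy":0.003,"dz":0.125,"roll":0}
    - {"fingers":1,"dx":-0.002,"dy":0.003,"dz":0.126,"roll":0}
    - {"fingers":1,"dx":-0.002,"dy":0.003,"dz":0.127,"roll":0}

```text
time: 2.52
tool_pos: [0.4776, 0.1411, 0.0539]
tcp_rot: [2.448, 1.969, 0.002]
wrist_force: [0.3, -0.3, 0.4]
width: 0.001
grip_force: 0.0
```

Slow descent onto the slab.

>>> step_arm:
  commands:
    - {"fingers":1,"dz":0.001}
    - {"fingers":1,"dz":0.002}
    - {"fingers":1,"dz":0.003}
    - {"fingers":1,"dz":0.0035}
    - {"fingers":1,"dz":0.004}

```text
invalid input
```

>>> step_arm:
  commands:
    - {"fingers":1,"dx":0,"dy":0,"dz":0.001,"roll":0}
    - {"fingers":1,"dx":0,"dy":0,"dz":0.002,"roll":0}
    - {"fingers":1,"dx":0,"dy":0,"dz":0.003,"roll":0}
    - {"fingers":1,"dx":0,"dy":0,"dz":0.0035,"roll":0}
    - {"fingers":1,"dx":0,"dy":0,"dz":0.004,"roll":0}

```text
time: 3.15
tool_pos: [0.4771, 0.141, 0.05]
tcp_rot: [-2.448, -1.969, 0.001]
wrist_force: [-3.7, -1.6, 10.5]
width: 0.001
grip_force: 4.9
```

>>> step_arm:
  commands:
    - {"fingers":1,"dx":0,"dy":0,"dz":-0.0002,"roll":0}
    - {"fingers":1,"dx":0,"dy":0,"dz":-0.0002,"roll":0}

```text
time: 3.4
tool_pos: [0.4772, 0.141, 0.05]
tcp_rot: [2.448, 1.969, 0.0]
wrist_force: [-2.3, -1.3, 6.0]
width: -0.002
grip_force: 3.0
```

>>> step_arm:
  commands:
    - {"fingers":1,"dx":-0.002,"dy":0,"dz":0,"roll":0}
    - {"fingers":1,"dx":-0.005,"dy":0,"dz":0,"roll":0}
    - {"fingers":1,"dx":-0.008,"dy":0,"dz":0,"roll":0}
    - {"fingers":1,"dx":-0.011,"dy":0,"dz":0,"roll":0}
    - {"fingers":1,"dx":-0.014,"dy":0,"dz":0,"roll":0}

```text
time: 4.03
tool_pos: [0.4748, 0.1275, 0.05]
tcp_rot: [2.448, 1.969, 0.003]
wrist_force: [1.2, 1.6, 5.9]
width: 0.002
grip_force: 2.7
```

Run:
```python
from h import *
s,M=st(); p,d=read_camera("top"); cv2.imwrite("pics/t2.png",cv2.resize(p[215:345,130:290],None,fx=4.5,fy=4.5,interpolation=cv2.INTER_CUBIC))
```

```text
t 4.03 pos [0.4748 0.1275 0.05  ] x [0.214 0.977 0.001] y [ 0.977 -0.214  0.001] z [ 0.002  0.001 -1.   ] F [1.2 1.6 5.9] w 0.002 q [0.21 0.11 2.15 0.   0.88 0.43]
```

View pics/t2.png

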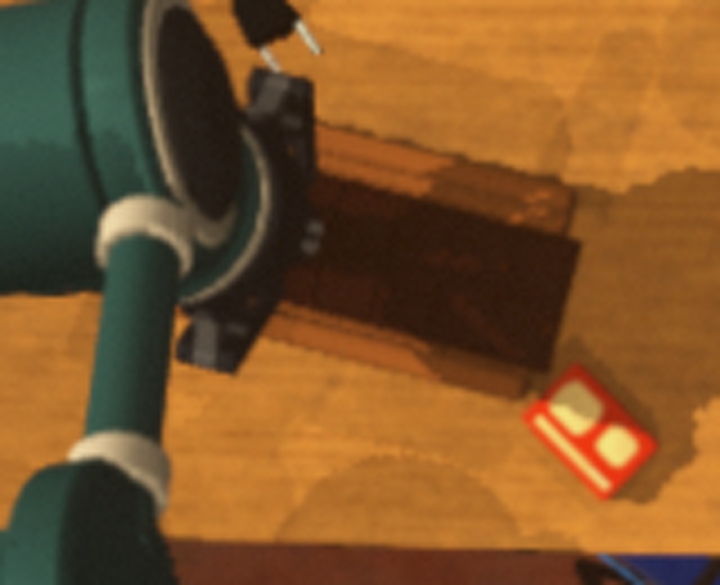

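The slab follows: its leading edge is now at about (565,305) in the crop, protruding ~10 mm. I'll keep going for ~38 mm more.

>>> step_arm:
  commands:
    - {"fingers":1,"dx":-0.004,"dy":0,"dz":0,"roll":0}
    - {"fingers":1,"dx":-0.009,"dy":0,"dz":0,"roll":0}
    - {"fingers":1,"dx":-0.014,"dy":0,"dz":0,"roll":0}
    - {"fingers":1,"dx":-0.019,"dy":0,"dz":0,"roll":0}
    - {"fingers":1,"dx":-0.024,"dy":0,"dz":0,"roll":0}
    - {"fingers":1,"dx":-0.029,"dy":0,"dz":0,"roll":0}
    - {"fingers":1,"dx":-0.034,"dy":0,"dz":0,"roll":0}
    - {"fingers":1,"dx":-0.039,"dy":0,"dz":0,"roll":0}

```text
time: 5.08
tool_pos: [0.4664, 0.0893, 0.05]
tcp_rot: [2.448, 1.968, 0.002]
wrist_force: [0.4, 2.2, 5.6]
width: -0.003
grip_force: 2.8
```

>>> step_arm:
  commands:
    - {"fingers":1,"dx":0,"dy":0,"dz":0,"roll":0}
    - {"fingers":1,"dx":0,"dy":0,"dz":-0.005,"roll":0}
    - {"fingers":1,"dx":0,"dy":0,"dz":-0.015,"roll":0}
    - {"fingers":-1,"dx":0.03,"dy":0,"dz":-0.06,"roll":0}
    - {"fingers":-1,"dx":0.06,"dy":0,"dz":-0.11,"roll":0}
    - {"fingers":-1,"dx":0.06,"dy":0,"dz":-0.14,"roll":0}
    - {"fingers":-1,"dx":0.06,"dy":0,"dz":-0.14,"roll":0}

```text
time: 5.95
tool_pos: [0.4806, 0.1487, 0.1929]
tcp_rot: [2.445, 1.968, 0.009]
wrist_force: [0.0, -0.4, -0.1]
width: 0.848
grip_force: 0.0
```

Run:
```python
from h import *
s,M=st(); p,d=read_camera("top"); cv2.imwrite("pics/t3f.png",p); cv2.imwrite("pics/t3.png",cv2.resize(p[215:345,150:310],None,fx=4.5,fy=4.5,interpolation=cv2.INTER_CUBIC))
```

```text
t 5.95 pos [0.4806 0.1487 0.1929] x [0.213 0.977 0.003] y [ 0.977 -0.213  0.006] z [ 0.006  0.001 -1.   ] F [ 0.  -0.4 -0.1] w 0.848 q [ 0.25 -0.04  2.01 -0.    1.16  0.47]
```

View pics/t3.png

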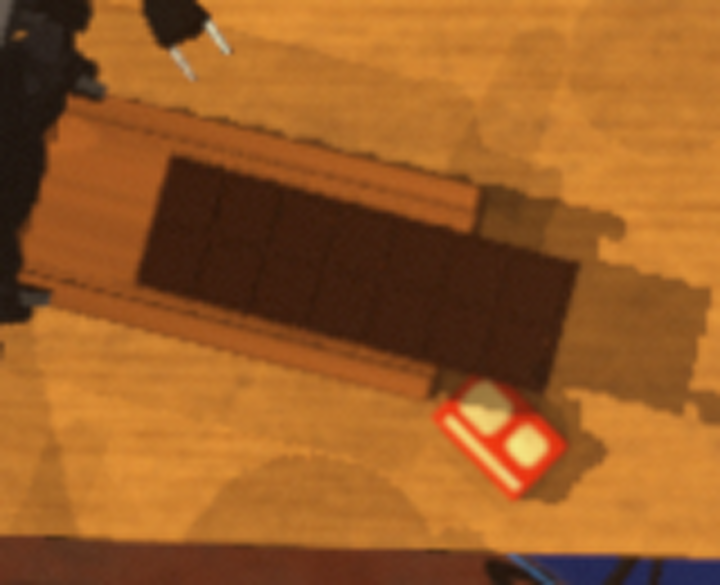

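The slab now overhangs: its corners in the crop are (175,157), (137,283), (580,263) and (546,391).

Run:
```python
from h import *
s,M=st(); c=calibration("top")
S=pix2world(c,np.array([[175,157],[137,283],[580,263],[546,391]])/4.5+[150,215],.05)[:,:2]
ctr=S.mean(0); tail=S[:2].mean(0); lead=S[2:].mean(0); x=tail-lead; L=np.linalg.norm(x); x/=L
print("ctr",ctr,"lead",lead,"yaw",np.degrees(np.arctan2(x[1],x[0])),L,np.linalg.norm(S[0]-S[1]),np.linalg.norm(S[2]-S[3]))
g=ctr-0.077*x; print("grasp",g,to_tool(M,np.r_[g,.15]-s["tool_pos"]), "tool yaw",np.degrees(np.arctan2(M[1,0],M[0,0])))
```

```text
t 6.0 pos [0.4791 0.1481 0.1906] x [0.214 0.977 0.001] y [ 0.977 -0.214  0.002] z [ 0.002  0.    -1.   ] F [-0.8  1.2 -0.3] w 0.924 q [ 0.25 -0.04  2.02 -0.    1.16  0.47]
ctr [0.45756311 0.05899322] lead [ 0.43613578 -0.03239153] yaw 76.8040211972563 0.18772642696948222 0.05823235239300378 0.05768496971968271
grasp [ 0.43998535 -0.01597359] [-0.16866102 -0.00316845  0.04046603] tool yaw 77.6499677599561
```

>>> step_arm:
  commands:
    - {"fingers":-1,"dx":-0.04,"dy":-0.002,"dz":0,"roll":0.5}
    - {"fingers":-1,"dx":-0.085,"dy":-0.002,"dz":0.01,"roll":0.5}
    - {"fingers":-1,"dx":-0.13,"dy":-0.002,"dz":0.03,"roll":0.5}
    - {"fingers":-1,"dx":-0.16,"dy":-0.002,"dz":0.05,"roll":0.5}
    - {"fingers":-1,"dx":-0.168,"dy":-0.002,"dz":0.07,"roll":0.5}
    - {"fingers":-1,"dx":-0.168,"dy":-0.002,"dz":0.08,"roll":0.5}
    - {"fingers":-1,"dx":-0.168,"dy":-0.002,"dz":0.08,"roll":0.5}

```text
time: 6.88
tool_pos: [0.439, -0.0155, 0.1078]
tcp_rot: [-2.455, -1.956, 0.004]
wrist_force: [0.7, -0.2, 0.3]
width: 1.0
grip_force: 0.0
```

Run:
```python
from h import *
s,M=st(); c=calibration("wrist"); p,d=read_camera("wrist"); cv2.imwrite("pics/w2.png",p)
import pickle; pickle.dump(c,open("w2.pkl","wb"))
```

```text
t 6.88 pos [ 0.439  -0.0155  0.1078] x [ 0.223  0.975 -0.   ] y [ 0.975 -0.223 -0.004] z [-0.004  0.001 -1.   ] F [ 0.7 -0.2  0.3] w 1.0 q [-0.09 -0.07  2.21  0.    1.    0.13]
```

View pics/w2.png

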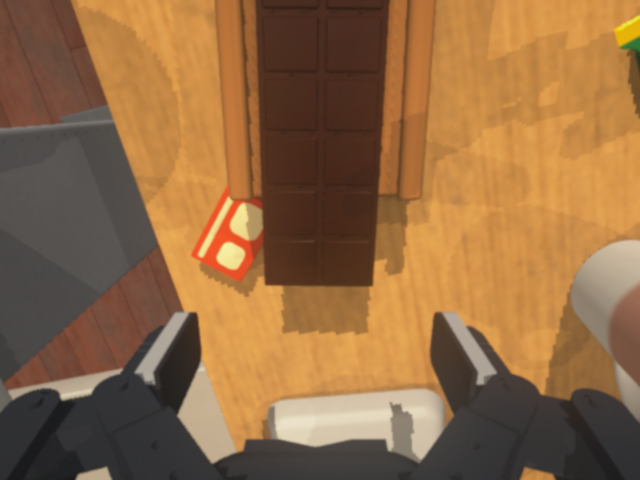

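The slab's leading edge runs from (265,285) to (374,286), centred at column 319, and the open fingers at about (180,330) and (453,330) are centred on it.

Run:
```python
from h import *
import pickle; c=pickle.load(open("w2.pkl","rb")); s,M=st()
S=pix2world(c,[[265,285],[374,286],[262,60],[386,60]],.05)
print(S); l=(S[0]+S[1])/2; f=(S[2]+S[3])/2; print("lead in tool",to_tool(M,l-s["tool_pos"]),to_tool(M,f-s["tool_pos"]))
```

```text
t 6.92 pos [ 0.44   -0.0154  0.1088] x [ 0.222  0.975 -0.   ] y [ 0.975 -0.222 -0.002] z [-0.002  0.    -1.   ] F [ 0.2  0.7 -0.3] w 0.998 q [-0.09 -0.07  2.21  0.    1.    0.13]
[[ 0.40881586 -0.02360187  0.05      ]
 [ 0.46693439 -0.03739539  0.05      ]
 [ 0.43700205  0.0865498   0.05      ]
 [ 0.49272237  0.07384278  0.05      ]]
lead in tool [-0.01518619  0.00137463  0.05883315] [0.09873851 0.00305715 0.05881774]
```

>>> step_arm:
  commands:
    - {"fingers":-1,"dx":0.003,"dy":0.0015,"dz":0.03,"roll":0}
    - {"fingers":-1,"dx":0.003,"dy":0.0015,"dz":0.052,"roll":0}
    - {"fingers":-1,"dx":0.003,"dy":0.0015,"dz":0.065,"roll":0}
    - {"fingers":-1,"dx":0.003,"dy":0.0015,"dz":0.072,"roll":0}
    - {"fingers":-0.55,"dx":0.003,"dy":0.0015,"dz":0.074,"roll":0}
    - {"fingers":-0.55,"dx":0.003,"dy":0.0015,"dz":0.074,"roll":0}
    - {"fingers":-0.55,"dx":0.003,"dy":0.0015,"dz":0.074,"roll":0}
  squeeze: 40

```text
time: 7.8
tool_pos: [0.4433, -0.0132, 0.0361]
tcp_rot: [2.456, 1.958, 0.001]
wrist_force: [-0.5, -0.5, 0.4]
width: 0.775
grip_force: 0.0
```

>>> step_arm:
  commands:
    - {"fingers":-0.5,"dx":0,"dy":0,"dz":0,"roll":0}
    - {"fingers":-0.46,"dx":0,"dy":0,"dz":0,"roll":0}
    - {"fingers":-0.42,"dx":0,"dy":0,"dz":0,"roll":0}
    - {"fingers":-0.38,"dx":0,"dy":0,"dz":0,"roll":0}
    - {"fingers":-0.34,"dx":0,"dy":0,"dz":0,"roll":0}
    - {"fingers":-0.3,"dx":0,"dy":0,"dz":0,"roll":0}
    - {"fingers":-0.2,"dx":0,"dy":0,"dz":0,"roll":0}
    - {"fingers":0.2,"dx":0,"dy":0,"dz":0,"roll":0}

```text
time: 8.8
tool_pos: [0.4428, -0.0132, 0.0356]
tcp_rot: [2.456, 1.958, 0.0]
wrist_force: [-0.7, -0.3, 4.6]
width: 0.684
grip_force: 42.1
```

Run:
```python
from h import *
s,M=st(); print(s["grip_force"])
```

```text
t 8.8 pos [ 0.4428 -0.0132  0.0356] x [ 0.223  0.975 -0.   ] y [ 0.975 -0.223  0.   ] z [ 0. -0. -1.] F [-0.7 -0.3  4.6] w 0.684 q [-0.09  0.04  2.26 -0.    0.84  0.14]
42.08636820316315
```

>>> step_arm:
  commands:
    - {"fingers":0.2,"dx":0,"dy":0,"dz":-0.001,"roll":0}
    - {"fingers":0.2,"dx":0,"dy":0,"dz":-0.004,"roll":0}
    - {"fingers":0.2,"dx":0,"dy":0,"dz":-0.01,"roll":0}
    - {"fingers":0.2,"dx":0,"dy":0,"dz":-0.02,"roll":0}
    - {"fingers":0.2,"dx":0,"dy":0,"dz":-0.035,"roll":0}
    - {"fingers":0.2,"dx":0,"dy":0,"dz":-0.055,"roll":0}
    - {"fingers":0.2,"dx":0,"dy":0,"dz":-0.075,"roll":0}
    - {"fingers":0.2,"dx":0,"dy":0,"dz":-0.085,"roll":0}

```text
time: 9.8
tool_pos: [0.4439, -0.0133, 0.1227]
tcp_rot: [2.455, 1.957, 0.004]
wrist_force: [0.5, -0.1, -1.0]
width: 0.685
grip_force: 43.0
```

Run:
```python
from h import *
s,M=st(); print(s["grip_force"]); c=calibration("wrist")
import pickle; pickle.dump(c,open("w3.pkl","wb"))
p,d=read_camera("wrist"); cv2.imwrite("pics/w3.png",p); np.save("w3",d)
# slab height along its mid-line from depth
T=np.array(c["world_to_cam"]);K=np.array(c["intrinsics"]);o=-T[:3,:3].T@T[:3,3]
for v in (20,80,140,200,250,275):
    a=pix2world(c,[[300,v]],0)[0]-o; z=d[v,300]; f=-(T[:3,:3]@a)[2]; print(v,np.round(o+a*z/f,4))
```

```text
t 9.8 pos [ 0.4439 -0.0133  0.1227] x [0.223 0.975 0.   ] y [ 0.975 -0.223  0.003] z [ 0.003 -0.    -1.   ] F [ 0.5 -0.1 -1. ] w 0.685 q [-0.09 -0.08  2.19 -0.    1.03  0.14]
43.01697313785553
20 [0.4625 0.0879 0.1365]
80 [0.4587 0.0721 0.1355]
140 [0.4545 0.0549 0.1359]
200 [0.45   0.036  0.1355]
250 [0.446  0.0192 0.1366]
275 [0.4439 0.0106 0.1375]
```

View pics/w3.png

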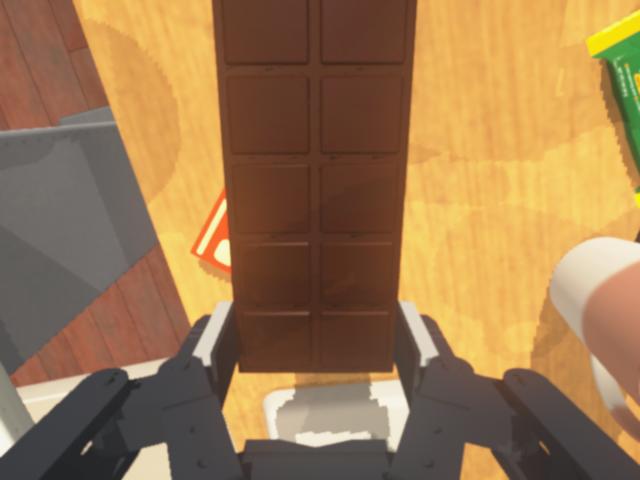

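The slab is held flat and level, with its leading edge at row 372 between the fingers. I'm working out the cross position and the carry.

Run:
```python
from h import *
import pickle
c=pickle.load(open("w3.pkl","rb")); s,M=st()
S=pix2world(c,[[238,372],[393,372]],s["tool_pos"][2]+.0135)
l=to_tool(M,S.mean(0)-s["tool_pos"]); print("lead in tool",l, np.linalg.norm(S[0]-S[1]))
ct=calibration("top"); cs=calibration("scene")
print("cross top",pix2world(ct,[[320+281/6,250+252/6]],.035),"scene",pix2world(cs,[[360,217]],.035))
# body outline in both views
for n,cc,(r0,r1,a0,a1) in (("top0",ct,(250,340,320,430)),("scene0",cs,(180,255,325,398))):
    p=cv2.imread(f"pics/{n}.png"); h=cv2.cvtColor(p,cv2.COLOR_BGR2HSV)
    m=np.zeros(h.shape[:2],np.uint8); m[r0:r1,a0:a1]=((h[r0:r1,a0:a1,1]<75)&(h[r0:r1,a0:a1,2]>70))*255
    m=cv2.morphologyEx(m,cv2.MORPH_CLOSE,np.ones((9,9))); k=max(cv2.findContours(m,0,1)[0],key=cv2.contourArea)
    w=pix2world(cc,k[:,0],.018)[:,:2].astype(np.float32); print(n,cv2.minAreaRect(w*1000))
    # dark marks near centre
    g=cv2.cvtColor(p,cv2.COLOR_BGR2GRAY)
# try lines of the cross: depth-raised?
C=pix2world(ct,[[320+281/6,250+252/6]],.035)[0]
T=np.array(cs["world_to_cam"]);K=np.array(cs["intrinsics"]);q=T[:3,:3]@C+T[:3,3];x=np.array([q[0],-q[1]])/-q[2];x*=1+cs["k1"]*(x@x);print("proj scene",K[:2,:2]@x+K[:2,2])
```

```text
t 9.85 pos [ 0.4444 -0.0133  0.1234] x [0.223 0.975 0.001] y [ 0.975 -0.223  0.004] z [ 0.004 -0.    -1.   ] F [ 0.3 -0.5 -0.3] w 0.688 q [-0.09 -0.08  2.19 -0.    1.03  0.14]
lead in tool [-0.01721001 -0.00028646 -0.01351177] 0.058953674766280946
cross top [[ 0.43141952 -0.21418556  0.035     ]] scene [[ 0.43130309 -0.20389265  0.035     ]]
top0 ((425.9093017578125, -230.9705810546875), (165.2585906982422, 115.04109191894531), 83.77040100097656)
scene0 ((426.1343994140625, -224.95123291015625), (184.12718200683594, 125.69042205810547), 83.11677551269531)
proj scene [359.97638754 213.75913062]
```

Run:
```python
import cv2,numpy as np
a=cv2.imread("pics/top0.png")[255:335,325:405]; b=cv2.imread("pics/scene0.png")[180:260,322:402]
f=lambda x:cv2.createCLAHE(3,(2,2)).apply(cv2.cvtColor(cv2.resize(x,(400,400),interpolation=cv2.INTER_CUBIC),cv2.COLOR_BGR2GRAY))
cv2.imwrite("pics/cmp.png",np.hstack([f(a),f(b)]))
```

```text
(no output)
```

View pics/cmp.png

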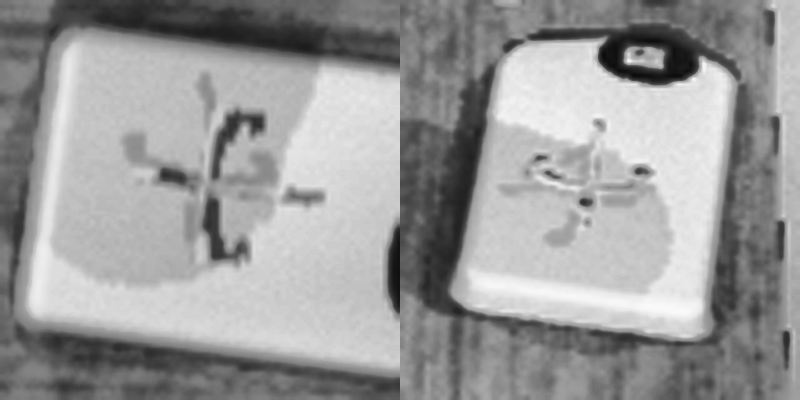

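Left (top view): cross centre at about (211,185) in the panel, i.e. top pixel (367.2,292). Right (scene view): cross centre at about (593,186), i.e. scene pixel (360.6,217.2).

Run:
```python
from h import *
ct=calibration("top"); cs=calibration("scene")
for z in(.0,.01,.02,.03,.035,.04,.05): print(z,np.round(pix2world(ct,[[367.2,292]],z)[0,:2],4),np.round(pix2world(cs,[[360.6,217.2]],z)[0,:2],4))
# sanity: slab outline in scene0
p=cv2.imread("pics/scene0.png");h=cv2.cvtColor(p,cv2.COLOR_BGR2HSV);m=np.zeros(h.shape[:2],np.uint8)
m[285:385,310:372]=(h[285:385,310:372,2]<75)*255
m=cv2.morphologyEx(m,cv2.MORPH_OPEN,np.ones((3,3)));k=max(cv2.findContours(m,0,1)[0],key=cv2.contourArea)
print(cv2.minAreaRect((pix2world(cs,k[:,0],.05)[:,:2]*1000).astype(np.float32)))
d=np.load("top.npy"); T=np.array(ct["world_to_cam"]); o=-T[:3,:3].T@T[:3,3]
for n,c in(("top",ct),("scene",cs)):
    d=np.load(n+".npy");T=np.array(c["world_to_cam"]);o=-T[:3,:3].T@T[:3,3]
    for uv in ([(367,292),(360,285),(375,297),(395,290),(345,292)] if n=="top" else [(360,217),(350,217),(370,217),(360,228),(352,240)]):
        a=pix2world(c,[uv],0)[0]-o; print(n,uv,np.round(o+a*d[uv[1],uv[0]]/-(T[:3,:3]@a)[2],4))
```

```text
0.0 [ 0.432  -0.2186] [ 0.4278 -0.2319]
0.01 [ 0.4318 -0.2175] [ 0.4284 -0.2237]
0.02 [ 0.4317 -0.2165] [ 0.4289 -0.2156]
0.03 [ 0.4315 -0.2154] [ 0.4295 -0.2074]
0.035 [ 0.4314 -0.2149] [ 0.4298 -0.2033]
0.04 [ 0.4314 -0.2144] [ 0.4301 -0.1993]
0.05 [ 0.4312 -0.2133] [ 0.4307 -0.1911]
((469.3270568847656, 116.37954711914062), (187.97215270996094, 58.303794860839844), 76.58351135253906)
top (367, 292) [ 0.4316 -0.2158  0.0228]
top (360, 285) [ 0.4454 -0.2014  0.0238]
top (375, 297) [ 0.4218 -0.2321  0.0224]
top (395, 290) [ 0.4366 -0.2724  0.0237]
top (345, 292) [ 0.4309 -0.1717  0.0172]
scene (360, 217) [ 0.4308 -0.2109  0.0264]
scene (350, 217) [ 0.4554 -0.2127  0.0227]
scene (370, 217) [ 0.4063 -0.2102  0.0288]
scene (360, 228) [ 0.4302 -0.1821  0.0191]
scene (352, 240) [ 0.449  -0.1505  0.0108]
```

>>> step_arm:
  commands:
    - {"fingers":0.2,"dx":-0.015,"dy":0.001,"dz":0,"roll":0}
    - {"fingers":0.2,"dx":-0.045,"dy":0.003,"dz":0,"roll":1}
    - {"fingers":0.2,"dx":-0.085,"dy":0.006,"dz":0,"roll":3}
    - {"fingers":0.2,"dx":-0.125,"dy":0.008,"dz":0,"roll":5}
    - {"fingers":0.2,"dx":-0.165,"dy":0.011,"dz":0,"roll":7}
    - {"fingers":0.2,"dx":-0.205,"dy":0.014,"dz":0,"roll":8.5}
    - {"fingers":0.2,"dx":-0.24,"dy":0.016,"dz":0,"roll":9.5}
    - {"fingers":0.2,"dx":-0.265,"dy":0.0175,"dz":0,"roll":10}

```text
time: 10.85
tool_pos: [0.399, -0.2772, 0.1193]
tcp_rot: [-2.618, -1.733, 0.002]
wrist_force: [0.3, 0.1, -1.4]
width: 0.683
grip_force: 43.0
```

>>> step_arm:
  commands:
    - {"fingers":0.2,"dx":-0.008,"dy":0.002,"dz":0,"roll":0}
    - {"fingers":0.2,"dx":-0.011,"dy":0.002,"dz":0,"roll":0}
    - {"fingers":0.2,"dx":-0.011,"dy":0.002,"dz":0,"roll":0}

```text
time: 11.22
tool_pos: [0.398, -0.2856, 0.1201]
tcp_rot: [-2.617, -1.737, 0.0]
wrist_force: [-0.0, -0.1, -1.9]
width: 0.686
grip_force: 43.0
```

```bash
cat > chk.py <<'E'
from h import *
s,M=st(); print("grip",s["grip_force"]); t=np.array([.431,-.215])
ctr=(s["tool_pos"]+M@[.0778,0,-.009]); print("slab ctr",ctr,"shift in tool",to_tool(M,np.r_[t,ctr[2]]-ctr))
c=calibration("top"); p,d=read_camera("top"); h=cv2.cvtColor(p,cv2.COLOR_BGR2HSV)
w=read_camera("wrist")[1]; c=calibration("wrist");T=np.array(c["world_to_cam"]);o=-T[:3,:3].T@T[:3,3]
for u,v in ((270,40),(370,40),(300,140),(300,270)):
    a=pix2world(c,[[u,v]],0)[0]-o; print((u,v),np.round(o+a*w[v,u]/-(T[:3,:3]@a)[2],4))
E
python3 chk.py
```

```text
t 11.22 pos [ 0.398  -0.2856  0.1201] x [0.388 0.922 0.   ] y [ 0.922 -0.388 -0.001] z [-0.001  0.001 -1.   ] F [-0.  -0.1 -1.9] w 0.686 q [-0.67  0.01  2.1   0.    1.02 -0.27]
grip 43.00998508930206
slab ctr [ 0.42818737 -0.2139445   0.12910317] shift in tool [ 1.19507224e-04  3.00177819e-03 -2.89925785e-06]
(270, 40) [ 0.424  -0.1906  0.1342]
(370, 40) [ 0.451  -0.2019  0.134 ]
(300, 140) [ 0.4207 -0.2203  0.1333]
(300, 270) [ 0.4033 -0.2604  0.1351]
```

>>> step_arm:
  commands:
    - {"fingers":0.2,"dx":0,"dy":0.003,"dz":0.012,"roll":0}
    - {"fingers":0.2,"dx":0,"dy":0.003,"dz":0.03,"roll":0}
    - {"fingers":0.2,"dx":0,"dy":0.003,"dz":0.05,"roll":0}
    - {"fingers":0.2,"dx":0,"dy":0.003,"dz":0.068,"roll":0}
    - {"fingers":0.2,"dx":0,"dy":0.003,"dz":0.08,"roll":0}
    - {"fingers":0.2,"dx":0,"dy":0.003,"dz":0.085,"roll":0}
    - {"fingers":0.2,"dx":0,"dy":0.003,"dz":0.087,"roll":0}
    - {"fingers":0.2,"dx":0,"dy":0.003,"dz":0.088,"roll":0}

```text
time: 12.32
tool_pos: [0.4015, -0.2879, 0.0329]
tcp_rot: [2.617, 1.736, 0.0]
wrist_force: [0.8, -0.2, -0.4]
width: 0.688
grip_force: 43.0
```

```bash
python3 chk.py
```

```text
t 12.32 pos [ 0.4015 -0.2879  0.0329] x [ 0.389  0.921 -0.   ] y [ 0.921 -0.389  0.001] z [ 0.001 -0.001 -1.   ] F [ 0.8 -0.2 -0.4] w 0.688 q [-0.67  0.14  2.16 -0.    0.84 -0.27]
grip 43.029574155807495
slab ctr [ 0.43173623 -0.21616287  0.04188727] shift in tool [ 7.85330987e-04 -1.13029244e-03 -1.37579952e-06]
(270, 40) [ 0.4273 -0.1929  0.0468]
(370, 40) [ 0.4544 -0.2042  0.0458]
(300, 140) [ 0.4239 -0.2226  0.0464]
(300, 270) [ 0.4065 -0.2628  0.0475]
```

>>> step_arm:
  commands:
    - {"fingers":0.2,"dx":0,"dy":0,"dz":0.001,"roll":0}
    - {"fingers":0.2,"dx":0,"dy":0,"dz":0.002,"roll":0}
    - {"fingers":0.2,"dx":0,"dy":0,"dz":0.003,"roll":0}
    - {"fingers":0.2,"dx":0,"dy":0,"dz":0.004,"roll":0}
    - {"fingers":0.2,"dx":0,"dy":0,"dz":0.0045,"roll":0}

```text
time: 13.05
tool_pos: [0.401, -0.2874, 0.0279]
tcp_rot: [-2.618, -1.737, 0.0]
wrist_force: [0.2, -0.8, 0.1]
width: 0.684
grip_force: 43.0
```

>>> step_arm:
  commands:
    - {"fingers":0.2,"dx":0,"dy":0,"dz":0.0005,"roll":0}
    - {"fingers":0.2,"dx":0,"dy":0,"dz":0.001,"roll":0}

```text
time: 13.3
tool_pos: [0.4011, -0.2875, 0.027]
tcp_rot: [2.618, 1.737, 0.0]
wrist_force: [-0.4, -0.3, -0.2]
width: 0.681
grip_force: 43.0
```

>>> step_arm:
  commands:
    - {"fingers":0.2,"dx":0,"dy":0,"dz":0.0005,"roll":0}
    - {"fingers":0.2,"dx":0,"dy":0,"dz":0.001,"roll":0}

```text
time: 13.55
tool_pos: [0.4011, -0.2875, 0.026]
tcp_rot: [2.618, 1.737, 0.0]
wrist_force: [-1.1, -0.6, 0.3]
width: 0.683
grip_force: 43.3
```

>>> step_arm:
  commands:
    - {"fingers":0.2,"dx":0,"dy":0,"dz":0.0004,"roll":0}
    - {"fingers":0.2,"dx":0,"dy":0,"dz":0.0008,"roll":0}

```text
time: 13.8
tool_pos: [0.4011, -0.2876, 0.0257]
tcp_rot: [-2.618, -1.737, 0.0]
wrist_force: [-2.0, 0.8, 8.1]
width: 0.688
grip_force: 43.7
```

The slab is on the plate. I'm easing off the press and opening gently.

>>> step_arm:
  commands:
    - {"fingers":0.2,"dx":0,"dy":0,"dz":-0.0003,"roll":0}
    - {"fingers":-0.42,"dx":0,"dy":0,"dz":-0.0003,"roll":0}
    - {"fingers":-0.45,"dx":0,"dy":0,"dz":-0.0003,"roll":0}
    - {"fingers":-0.5,"dx":0,"dy":0,"dz":-0.0003,"roll":0}
    - {"fingers":-0.6,"dx":0,"dy":0,"dz":-0.0003,"roll":0}
    - {"fingers":-0.8,"dx":0,"dy":0,"dz":-0.0003,"roll":0}
    - {"fingers":-0.8,"dx":0,"dy":0,"dz":-0.0003,"roll":0}

```text
time: 14.68
tool_pos: [0.401, -0.2875, 0.0254]
tcp_rot: [-2.618, -1.737, 0.0]
wrist_force: [-0.5, 0.4, 0.4]
width: 0.899
grip_force: 0.0
```

```bash
python3 chk.py
```

```text
t 14.68 pos [ 0.401  -0.2875  0.0254] x [ 0.389  0.921 -0.   ] y [ 0.921 -0.389 -0.   ] z [-0.  0. -1.] F [-0.5  0.4  0.4] w 0.899 q [-0.67  0.15  2.16 -0.    0.83 -0.27]
grip 0.0
slab ctr [ 0.4312812  -0.21579085  0.03443311] shift in tool [ 6.19382837e-04 -5.66460358e-04  3.96024310e-08]
(270, 40) [ 0.427  -0.1929  0.0414]
(370, 40) [ 0.4537 -0.204   0.0399]
(300, 140) [ 0.4237 -0.2222  0.0408]
(300, 270) [ 0.4319 -0.2143  0.1684]
```

Released; the slab lies flat with its top at about 40 mm. I'm retreating straight up, then back away from the scale and the ledge.

>>> step_arm:
  commands:
    - {"fingers":-0.8,"dx":0,"dy":0,"dz":-0.005,"roll":0}
    - {"fingers":-0.8,"dx":0,"dy":0,"dz":-0.02,"roll":0}
    - {"fingers":-0.8,"dx":0,"dy":0,"dz":-0.06,"roll":0}
    - {"fingers":-0.8,"dx":0,"dy":0,"dz":-0.11,"roll":0}
    - {"fingers":-0.8,"dx":0,"dy":0,"dz":-0.16,"roll":0}
    - {"fingers":-0.8,"dx":0,"dy":0,"dz":-0.2,"roll":0}
    - {"fingers":-0.8,"dx":0,"dy":0,"dz":-0.2,"roll":0}
    - {"fingers":-0.8,"dx":0,"dy":0,"dz":-0.2,"roll":0}

```text
time: 15.78
tool_pos: [0.4008, -0.2873, 0.2258]
tcp_rot: [2.617, 1.737, 0.0]
wrist_force: [-0.2, 0.5, -0.9]
width: 0.899
grip_force: 0.0
```

Run:
```python
from h import *
st()
for n,b in(("wrist",(0,420,0,640)),("scene",(150,260,310,400))):
    c=calibration(n); p,d=read_camera(n); cv2.imwrite(f"pics/end_{n}.png",p); h=cv2.cvtColor(p,cv2.COLOR_BGR2HSV)
    m=np.zeros(h.shape[:2],np.uint8);r0,r1,a0,a1=b
    x=h[r0:r1,a0:a1]; m[r0:r1,a0:a1]=((x[...,2]<95)&(x[...,1]>100))*255
    m=cv2.morphologyEx(m,cv2.MORPH_OPEN,np.ones((3,3)))
    for k in sorted(cv2.findContours(m,0,1)[0],key=cv2.contourArea)[-2:]:
        print(n,cv2.boundingRect(k),cv2.minAreaRect((pix2world(c,k[:,0],.04)[:,:2]*1000).astype(np.float32)))
a=cv2.imread("pics/scene0.png");b=cv2.imread("pics/end_scene.png")
print("scale outline shift:", [cv2.phaseCorrelate(*[cv2.cvtColor(i[200:255,y0:y1],cv2.COLOR_BGR2GRAY).astype(np.float32) for i in(a,b)]) for y0,y1 in((325,345),(372,398))])
```

```text
t 15.78 pos [ 0.4008 -0.2873  0.2258] x [ 0.389  0.921 -0.   ] y [ 0.921 -0.389  0.   ] z [ 0. -0. -1.] F [-0.2  0.5 -0.9] w 0.899 q [-0.67 -0.08  1.99 -0.    1.23 -0.27]
wrist (418, 310, 14, 68) ((443.6944274902344, -453.47576904296875), (74.34990692138672, 12.323062896728516), 71.87737274169922)
wrist (275, 0, 80, 231) ((426.4978332519531, -227.96128845214844), (174.9853057861328, 57.763484954833984), 67.52865600585938)
scene (372, 169, 6, 3) ((394.5196838378906, -360.37841796875), (13.540321350097656, 7.238851547241211), 2.826254367828369)
scene (337, 185, 48, 60) ((430.2528381347656, -213.59710693359375), (188.97669982910156, 57.460384368896484), 67.17718505859375)
scale outline shift: [((-0.3699365592867707, -0.3869875922370696), 0.28814964056015013), ((1.5766971596287966, -0.05573696840721354), 0.2054470957061391)]
```

```bash
python3 -c "
from workcell import *
print(finish_job())"
```

```text
the job is handed in; nothing more can be done
None
```

The slab was slid out, pinched, and set down flat on the scale's plate, within a few millimetres of the cross as best I can measure, and the job was handed in at about 16 s with the gripper clear. I didn't view a final picture or properly confirm that the scale and other objects stayed put.

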